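# Slide a knife-handle blank along the jig fence into its corner

### The arm

A 7-joint arm with a two-finger parallel gripper is mounted at the origin on the work surface. World frame = base frame: x ahead of the robot, y to its left, z up, the work surface at z = 0. Lengths are in m, angles in rad, forces in N, time in s.
With the tool pointing down it reaches from about 0.4 to 0.875 m from the base axis. Payload 6.5 kg.
Tool frame: the origin (TCP) lies at the very end of the fingers, on their centre line; the grasp point (between the pads) lies 19 mm behind it (env.tcp_to_grasp is the y of the grasp point in the tool frame, in m); y points along the fingers, z is the direction in which the jaws open and shut, and the axes are right-handed (so a half turn about y gives the same grasp; the last joint's range is limited). The gripper opens to 85 mm and grips with 20 to 120 N. Pads are 22 mm wide; open, the fingers measure 114 mm over their backs; the gripper's body (76 mm by 85 mm) begins 54 mm behind the grasp point. The pads swing forward as they close: fully open they stand 13 mm farther back than shut.
Start: joints at [-1.287, 0.536, -0.004, 1.538, 0.003, 1.067, -0.071], TCP at [0.223, 0.611, 0.231] pointing down, gripper open.
Joint ranges: [-2.7, 2.7], [-0.37, 2.16], [-1.27, 1.26], [0.24, 2.4], [-1.31, 4.45], [0.19, 1.91], [-2.76, 2.76]. Speed limits (rad/s): [2.39, 2.39, 3.14, 3.14, 3.14, 3.14, 3.14].

### API

Orientations are given as a unit quaternion [w, x, y, z].
In Python, from bench import env, optics gives the robot as it stands.
- The arm moves only by the shell command python3 -m creep 'ROWS' [FORCE]. ROWS is JSON, a list of rows, each a list of 3 entries, a list of its own where there are three numbers: the shift along the tool's x, y, z in cm, then the turn about the tool's y in rad, then the gripper command: -1 is shut, 1 is fully open, values between are in proportion. A call has 1 to 5 rows; each row shifts and turns the commanded pose from where the row before left it, along the tool's axes as they then stand; what a row does not reach is not made up. A row lasts 1/12 s, in which the tool goes at most 41.7 mm and 7.16 degrees, less where a joint would pass 70% of its speed; a pose out of reach is approached as far as the arm can. A call is refused whole if a number of a shift passes 4.17 or a number of a turn 0.125, either way. A call with a gripper value outside its range is refused whole. The fingers move at their own pace and stop on an object; FORCE is the grip in N (left out, the last holds). Time passes only in rows, so rows that do not move let the fingers close. It gives the time, the measured TCP pose, the force and the opening at its end, in the units of the state.
- env.sense(): the state, without advancing time (a new reading comes with each control period).
- optics.snapshot(name): name is "scene" or "top" or "wrist"; returns the picture (400x640x3 uint8, red, green, blue); there is no depth.
- optics.calibration(name): a dict with "fx", "fy", "cx", "cy" (pixels), "distortion" ([k1, k2, p1, p2, k3] as OpenCV has them; the pictures are not rectified), "position" and "rotation" of the camera in the world; the wrist camera has in their place "hand_eye" (4x4, takes a point from camera to tool coordinates, whose origin is the TCP and whose axes are the tool frame's). Camera axes: x right, y down, z forward; pixel columns grow to the right and rows downward; lengths in m; the calibration is good to about 2 mm. A picture is of the moment at which its call begins: read the wrist's pose just before it. calibration takes no time and is no camera call.
- env.finish_job(): hands the job in, once; it reports no verdict.
Trained networks look in the newest picture that a camera, given by its name, has taken for a name from the list of things; names that differ only in an ending like _2 or _b are one class to them, and where a whole thing is asked for, a point or a joint stands for the part that bears it (a point fixed in the world has none). Each returns a list of dicts, best first, with "conf" (0 to 1); they miss things now and then, are a little off and sometimes report something else, mostly with a low value. They report only what shows in the picture. A call takes as long as a camera call. They do not tell look-alikes from the thing itself.
- optics.silhouettes(camera, query): "region" (400x640 bool, what is visible of it) and "rect" ([centre column, centre row, width, height] in pixels, round what is visible of it).
The state is a dict: "time": time; "q": joint angles; "joint_velocities": joint speeds; "tau": joint torques, N m; "tool_pos": TCP position; "tcp_rot": TCP orientation; "contact_force": force on the tool from outside, world axes, zero at the start; "torque": the same for the moment, N m; "grip_width": finger opening in m.
Only numpy, scipy, OpenCV 4.12 (cv2) and the standard library are available. Lean on these libraries where they do the work, as an engineer would, in place of code of your own. Each camera call takes 0.05 s, during which the arm holds its last target.

### The job

On the gluing jig, push the loose dark purple wooden block sideways with your fingertips until it lies flat against the metal fence, in the open stretch between the two pockets; then, keeping it against the fence, slide it along into the corner pocket that has the yellow end stop, until it sits snug against both fence and stop. Never pick the block up or tip it, do not disturb the cord spools, glue bottle and white offcut, and leave the block there with the hand clear.

Things in the scene. Friction and masses are not known exactly. Their poses are not given: they have to be found in the camera images.
- jig: Gluing jig, fixed: white melamine board 12 mm thick with a dark steel fence 22 mm wide, 20 mm high along its far side, 420 mm long. Origin on the underside, below the middle of the fence's inner face. x points square into the fence (roughly away from the robot), y along the fence, z up. Board: x -130 to +40 mm, y -210 to +210 mm; fence: x 0 to 22 mm. A pocket at each end, an open stretch between.
- mouth_left (a point): Mouth of the pocket at the jig's +y end, on the board, midway between fence and cheek. The pocket is 39 mm wide, open to the middle of the jig, closed by a stop 35 mm further out. Its cheek is a fixed brown wooden bar 16 mm wide, 20 mm high, parallel to the fence; an angled lead-in, 20 mm long and flaring away from the fence, extends it about 17 mm towards the middle.
- mouth_right (a point): The same at the jig's -y end (mirrored). Axes parallel to the jig's.
- fence (a point): Point on the board's upper face at the middle of the fence's inner face (12 mm above the jig's origin), axes as the jig's.
- yellow_stop: Yellow end stop, fixed, 39 mm (x, square to the fence) x 20 mm (y, along it) x 20 mm high, closing one pocket at either end of the jig (the end varies): its near face looks to the middle of the jig and stands 170 mm from it along the fence. Origin at the centre of its underside, on the board; axes parallel to the jig's.
- black_stop: Black end stop, the same shape and size, fixed, closing the pocket at the other end. Not the goal.
- blank: The block to slide: dark purple hardwood, loose, 34 mm (x) x 50 mm (y) x 20 mm high, 20 to 45 g. Origin at the centre of its underside. Starts flat on the board in the open stretch, off the fence, turned up to 35 degrees. A long (50 mm) side goes against the fence: origin then 17 mm from the fence face; home, also 25 mm from the stop's near face, its last 15 mm outside the pocket's mouth.
- blue_spool: Bystander: spool of blue cord, white flanges, 68 mm across, 38 mm high, upright on the bench beyond the fence. Origin at the centre of its underside.
- green_spool: Bystander: the same with green cord.
- glue: Bystander: yellow glue bottle with a red cap, 48 mm across, 110 mm high, upright on the bench beyond one end of the jig. Origin at the centre of its underside.
- offcut: Bystander: white-painted wooden offcut 30 x 60 x 22 mm, loose, on the bench beyond one end of the jig. Origin at the centre of its underside.
There are look-alikes about, which are no part of the job. There is more than one size of the blank; the job needs the smallest.

How it is judged:
By the outcome, as a careful person would: the job done as asked, in the order asked, and still so for the second after the job is handed in, with the robot touching nothing.
It also fails if it takes over 51 s, if anything falls off the work surface, if the arm or the gripper's body presses on something with over 40 N, if the wrist force passes 120 N, or if a joint passes its speed limit or range.

## Working session

There is one attempt and no reset: what is moved stays moved. The work goes in short steps, Python scripts to look and compute and a shell command to move; the robot and the scene stay as the last step left them, time stands still between calls to the robot, and variables do not carry over. Pictures are saved under pics/ and viewed, and the job is handed in when it is done.

```bash
ls; mkdir -p pics
python3 - <<'E'
from bench import env, optics
import cv2
s=env.sense(); print(s)
for n in("scene","top","wrist"):
    im=optics.snapshot(n); cv2.imwrite(f"pics/{n}0.png",im[:,:,::-1])
    c=optics.calibration(n); print(n,c)
print(env.tcp_to_grasp)
E
```

```text
pics
{'time': 0.0, 'q': array([-1.28720702,  0.53719271, -0.0043987 ,  1.53891112,  0.00263371,
        1.06729731, -0.07120279]), 'joint_velocities': array([ 0.00196011, -0.00237362,  0.00197348,  0.0006048 , -0.00072227,
        0.0010467 , -0.00199313]), 'tau': array([ 3.30267912e-04, -5.83409536e+01,  1.04889996e+00, -2.59108454e+01,
        1.23475344e-02,  9.66815685e-03, -2.15988013e-05]), 'tool_pos': array([0.22258181, 0.61000525, 0.23038148]), 'tcp_rot': array([-0.69568671,  0.69695858, -0.1230689 ,  0.12297471]), 'contact_force': array([-0.55226538, -0.33220873, -0.17361774]), 'torque': array([-0.01722091, -0.00088344,  0.00041339]), 'grip_width': 0.08518004221866984}
scene {'fx': 418.8872428862431, 'fy': 418.8872428862431, 'cx': 311.5441149731986, 'cy': 197.33221963677383, 'distortion': array([-0.05055206,  0.        ,  0.        ,  0.        ,  0.        ]), 'position': array([1.07035024, 0.24610813, 0.75411497]), 'rotation': array([-0.18642098,  0.54898235,  0.76717803, -0.27441476])}
top {'fx': 362.1147807145444, 'fy': 362.1147807145444, 'cx': 317.79727130487447, 'cy': 201.00080247821148, 'distortion': array([0.01040706, 0.        , 0.        , 0.        , 0.        ]), 'position': array([0.37394795, 0.01589044, 1.01949002]), 'rotation': array([ 0.0603923 , -0.70176582,  0.70755683, -0.05692827])}
wrist {'fx': 319.92447217056946, 'fy': 319.92447217056946, 'cx': 317.5549996556296, 'cy': 199.50374905422518, 'distortion': array([-0.06269768,  0.        ,  0.        ,  0.        ,  0.        ]), 'hand_eye': array([[-1.40987556e-03,  9.51230506e-01,  3.08477772e-01,
        -7.88614776e-02],
       [ 2.48778568e-04, -3.08477736e-01,  9.51231531e-01,
        -1.42745413e-01],
       [ 9.99998975e-01,  1.41786075e-03,  1.98269458e-04,
        -6.93216098e-05],
       [ 0.00000000e+00,  0.00000000e+00,  0.00000000e+00,
         1.00000000e+00]])}
-0.0187
```

View pics/scene0.png

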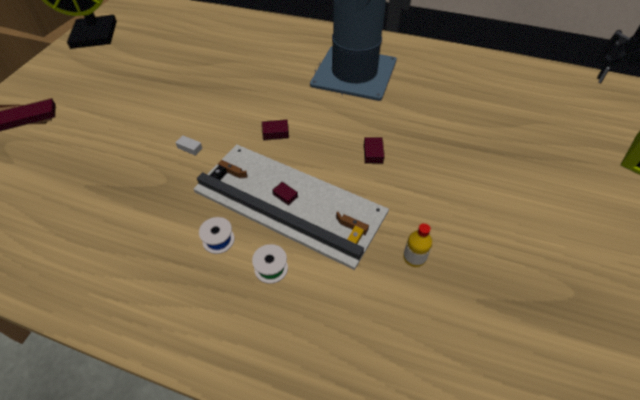

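View pics/top0.png

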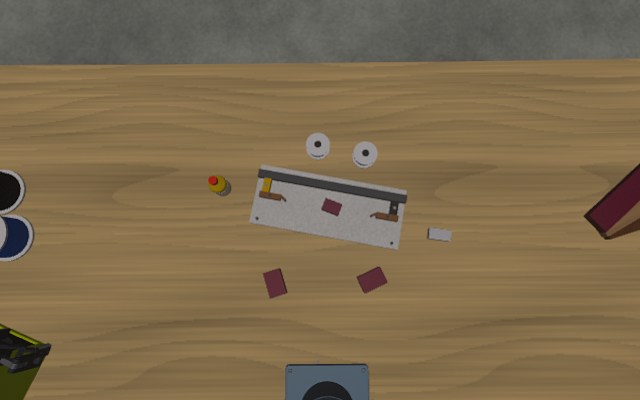

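View pics/wrist0.png

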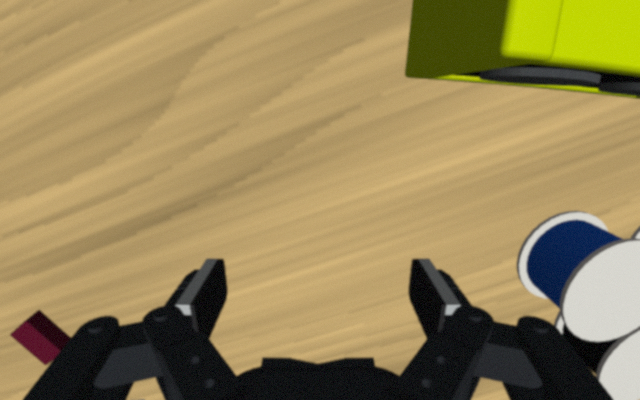

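The block on the jig (top image about (331,207), scene about (285,193)) is the smallest of the purple ones. The yellow stop is at the left end in the top image, which should be +y. Next I'll measure the jig and block poses.

```bash
cat > h.py <<'E'
import numpy as np, cv2
from scipy.spatial.transform import Rotation as R
from bench import env, optics
def rot(q): return R.from_quat([q[1],q[2],q[3],q[0]]).as_matrix()
def campose(n,s=None):
    c=optics.calibration(n)
    K=np.array([[c['fx'],0,c['cx']],[0,c['fy'],c['cy']],[0,0,1]]);D=np.array(c['distortion'])
    if n!='wrist': return K,D,rot(c['rotation']),np.array(c['position'])
    Rt=rot(s['tcp_rot']);H=np.array(c['hand_eye'])
    return K,D,Rt@H[:3,:3],np.array(s['tool_pos'])+Rt@H[:3,3]
def back(cp,uv,z):
    K,D,Rm,p=cp
    u=cv2.undistortPoints(np.array(uv,float).reshape(-1,1,2),K,D).reshape(-1,2)
    d=np.c_[u,np.ones(len(u))]@Rm.T
    return p+d*((z-p[2])/d[:,2])[:,None]
def proj(cp,P):
    K,D,Rm,p=cp
    X=(np.atleast_2d(P)-p)@Rm
    return cv2.projectPoints(X,np.zeros(3),np.zeros(3),K,D)[0].reshape(-1,2)
E
python3 - <<'E'
from h import *
for n in("top","scene"):
    optics.snapshot(n); cp=campose(n)
    for q,z in(("blank",.032),("yellow_stop",.032),("black_stop",.032),("fence",.02),("glue",.05),("offcut",.022),("blue_spool",.038),("green_spool",.038)):
        for r in optics.silhouettes(n,q)[:3]:
            m=r['region'].astype(np.uint8); ys,xs=np.nonzero(m)
            if len(xs)==0: continue
            print(n,q,round(r['conf'],2),np.round(r['rect']),back(cp,[xs.mean(),ys.mean()],z)[0].round(3), m.sum())
for n,a in(("top",(240,150,180,110)),("scene",(180,140,220,130))):
    im=optics.snapshot(n);x,y,w,h=a
    cv2.imwrite(f"pics/{n}z.png",cv2.resize(im[y:y+h,x:x+w,::-1],None,fx=3.6,fy=3.6,interpolation=cv2.INTER_CUBIC))
E
```

```text
top blank 0.8 [370. 279.  30.  32.] [ 0.326 -0.12   0.032] 482
top blank 0.7 [330. 207.  21.  16.] [ 0.522 -0.016  0.032] 226
top blank 0.6 [277. 284.  22.  27.] [0.319 0.138 0.032] 456
top yellow_stop 0.53 [267. 183.  11.  13.] [0.589 0.163 0.032] 85
top yellow_stop 0.44 [327. 207. 158.  90.] [ 0.523 -0.008  0.032] 8584
top black_stop 0.61 [394. 208.  12.  13.] [ 0.518 -0.187  0.032] 98
top fence 0.94 [326. 208. 155.  88.] [ 0.525 -0.007  0.02 ] 8863
top glue 0.77 [219. 187.  24.  27.] [0.585 0.29  0.05 ] 398
top offcut 0.76 [439. 236.  23.  15.] [ 0.444 -0.311  0.022] 282
top blue_spool 0.57 [364. 157.  23.  27.] [ 0.673 -0.11   0.038] 553
top green_spool 0.56 [316. 147.  26.  31.] [0.698 0.021 0.038] 518
top green_spool 0.22 [326. 208. 158.  83.] [ 0.522 -0.008  0.038] 8553
scene blank 0.85 [285. 194.  27.  22.] [ 0.534 -0.015  0.032] 383
scene blank 0.68 [376. 148.  24.  28.] [0.339 0.141 0.032] 549
scene blank 0.67 [275. 127.  27.  21.] [ 0.347 -0.116  0.032] 512
scene yellow_stop 0.48 [355. 236.  17.  14.] [0.591 0.164 0.032] 166
scene black_stop 0.49 [220. 175.  14.  15.] [ 0.525 -0.186  0.032] 168
scene fence 0.71 [292. 208. 196. 124.] [0.55  0.012 0.02 ] 10982
scene glue 0.98 [418. 246.  31.  49.] [0.591 0.29  0.05 ] 932
scene offcut 0.71 [190. 145.  24.  22.] [ 0.456 -0.304  0.022] 327
scene blue_spool 0.78 [219. 234.  38.  37.] [ 0.687 -0.105  0.038] 1018
scene green_spool 0.57 [271. 264.  35.  43.] [0.714 0.025 0.038] 1129
```

View pics/topz.png

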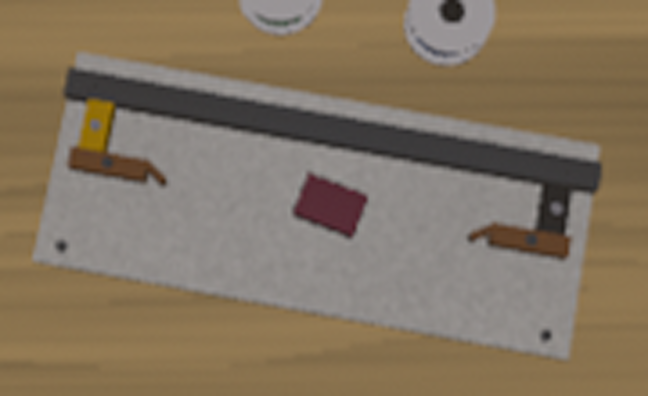

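View pics/scenez.png

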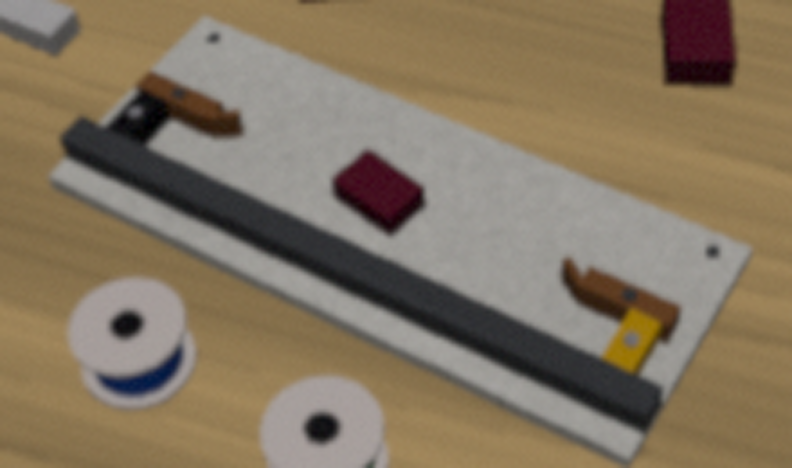

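Run:
```python
from h import *
from scipy.optimize import least_squares
Z=lambda p,o:(np.array(p,float)+.5)/3.6-.5+np.array(o)
J=np.array([[-.13,.21],[-.13,-.21],[.04,.21],[.04,-.21]])
data={'top':Z([(34,262),(569,358),(79,52),(599,145)],(240,150)),'scene':Z([(750,245),(205,17),(630,462),(52,180)],(180,140))}
def w(p,xy): c,s=np.cos(p[2]),np.sin(p[2]); return np.c_[p[0]+c*xy[:,0]-s*xy[:,1],p[1]+s*xy[:,0]+c*xy[:,1]]
for ns in(('top',),('scene',),('top','scene')):
    f=lambda p:np.concatenate([(w(p,J)-back(campose(n),data[n],.012)[:,:2]).ravel() for n in ns])
    r=least_squares(f,[.56,0,-.15]);print(ns,r.x.round(4),np.abs(r.fun).max().round(4))
p=r.x
c,s=np.cos(p[2]),np.sin(p[2])
def inv(P): d=np.array(P)[:,:2]-p[:2]; return np.c_[c*d[:,0]+s*d[:,1],-s*d[:,0]+c*d[:,1]]
# block top face corners z=.032
print(inv(back(campose('top'),Z([(309,173),(368,200),(354,238),(293,212)],(240,150)),.032)).round(4))
print(inv(back(campose('scene'),Z([(334,184),(371,151),(424,193),(392,223)],(180,140)),.032)).round(4))
for n,o,pp in(('top',(240,150),[(66,95),(600,190)]),):
    print(inv(back(campose(n),Z(pp,o),.032)))
print('yellow,black',inv([[.59,.1635],[.5215,-.1865]]), 'spools', inv([[.68,-.107],[.706,.023],[.588,.29]]))
```

```text
('top',) [ 0.5729 -0.0172 -0.1878] 0.0012
('scene',) [ 0.5757 -0.0163 -0.1868] 0.0033
('top', 'scene') [ 0.5743 -0.0167 -0.1873] 0.0037
[[-0.0281  0.0104]
 [-0.0408 -0.0377]
 [-0.0716 -0.0321]
 [-0.0601  0.0172]]
[[-0.0322 -0.0336]
 [-0.0664 -0.028 ]
 [-0.0533  0.0192]
 [-0.0236  0.0143]]
[[-0.00101869  0.20715787]
 [-0.00154694 -0.21121062]]
yellow,black [[-0.01811447  0.17999667]
 [-0.02025421 -0.17663713]] spools [[ 0.12067334 -0.06901778]
 [ 0.1220155   0.06354994]
 [-0.04363112  0.30391257]]
```

Run:
```python
from h import *
s=env.sense();Rt=rot(s['tcp_rot']);print(Rt.round(3),s['tool_pos'],s['time'])
p=[.5743,-.0167,-.1873];c,sn=np.cos(p[2]),np.sin(p[2])
Jm=np.array([[c,-sn,0],[sn,c,0],[0,0,1]])
print((Jm.T@Rt).round(3)); 
a=np.degrees(np.arctan2(Rt[1,0],Rt[0,0]));print('tool x az',a,'jig x az',np.degrees(p[2]))
```

```text
[[ 0.939  0.     0.343]
 [-0.343 -0.     0.939]
 [ 0.    -1.    -0.   ]] [0.22274967 0.61063182 0.23128163] 1.15
[[ 0.987  0.     0.162]
 [-0.162 -0.     0.987]
 [ 0.    -1.    -0.   ]]
tool x az -20.03688649229941 jig x az -10.731499502800318
```

```bash
python3 -m creep '[[[0,0,0],-0.081,-0.7],[[0,0,0],-0.081,-0.7],[[1.76,0,-2.8],0,-0.7],[[1.76,0,-2.8],0,-0.7],[[1.76,0,-2.8],0,-0.7]]' 30; python3 -m creep '[[[1.76,0,-2.8],0,-0.7],[[1.76,0,-2.8],0,-0.7],[[1.76,0,-2.8],0,-0.7],[[1.76,0,-2.8],0,-0.7],[[1.76,0,-2.8],0,-0.7]]'
```

```text
time: 1.57
tool_pos: [0.2591, 0.5172, 0.2311]
tcp_rot: [-0.704, 0.704, -0.066, 0.066]
contact_force: [0.1, -0.2, -0.1]
grip_width: 0.0254
time: 1.98
tool_pos: [0.3197, 0.3628, 0.2315]
tcp_rot: [0.704, -0.704, 0.066, -0.066]
contact_force: [1.0, -0.2, 0.6]
grip_width: 0.0128
```

```bash
python3 -m creep '[[[1.76,0,-2.8],0,-0.7],[[1.76,0,-2.8],0,-0.7],[[1.76,0,-2.8],0,-0.7],[[1.76,0,-2.8],0,-0.7],[[1.76,0,-2.8],0,-0.7]]'; python3 -m creep '[[[1.76,0,-2.8],0,-0.7],[[1.76,0,-2.8],0,-0.7],[[1.76,0,-2.8],0,-0.7],[[1.76,0,-2.8],0,-0.7],[[1.76,0,-2.8],0,-0.7]]';python3 -m creep '[[[1.76,2,-2.8],0,-0.7],[[1.76,2,-2.8],0,-0.7],[[0,1,0],0,-0.7],[[0,0,0],0,-0.7]]'
cat > rel.py <<'E'
from h import *
p=[.5743,-.0167,-.1873]
c,sn=np.cos(p[2]),np.sin(p[2]);Jm=np.array([[c,-sn,0],[sn,c,0],[0,0,1]])
def toj(P): return (np.atleast_2d(P)-[p[0],p[1],0])@Jm
def fromj(P): return np.atleast_2d(P)@Jm.T+[p[0],p[1],0]
if __name__=='__main__':
    s=env.sense();print(s['time'],'jig',toj(s['tool_pos']).round(4),'ang',(Jm.T@rot(s['tcp_rot']))[:,0].round(3))
    print('w',s['grip_width'],s['contact_force'].round(2))
E
python3 rel.py
python3 - <<'E'
from h import *
cv2.imwrite("pics/w1.png",optics.snapshot("wrist")[:,:,::-1])
E
```

```text
time: 2.4
tool_pos: [0.38, 0.2089, 0.2316]
tcp_rot: [0.704, -0.704, 0.066, -0.066]
contact_force: [1.1, 0.3, -0.2]
grip_width: 0.0132
time: 2.82
tool_pos: [0.4404, 0.0548, 0.2317]
tcp_rot: [0.704, -0.704, 0.066, -0.067]
contact_force: [0.9, 1.1, -0.4]
grip_width: 0.0133
time: 3.15
tool_pos: [0.4628, -0.0071, 0.1795]
tcp_rot: [-0.703, 0.704, -0.069, 0.066]
contact_force: [-1.0, 0.5, 0.8]
grip_width: 0.0131
3.15 jig [[-0.1113 -0.0113  0.1795]] ang [ 1.    -0.004 -0.003]
w 0.013062556728119045 [-1.01  0.48  0.84]
```

View pics/w1.png

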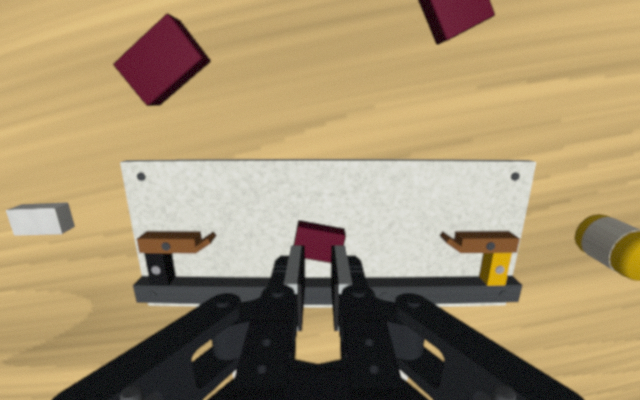

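The wrist view shows the jig square to the tool. The board's near corners are at (122,162) and (535,161), and the block is at about (320,240). The yellow stop is on the right, which is +y. I'll refine the poses from this view.

Run:
```python
from rel import *
s=env.sense(); im=optics.snapshot("wrist"); cp=campose('wrist',s)
cv2.imwrite("pics/w2.png",cv2.resize(im[150:310,110:550,::-1],None,fx=1.8,fy=1.8,interpolation=cv2.INTER_CUBIC))
print('board near corners',toj(back(cp,[(122,162),(535,161)],.012)).round(4))
# reproject the model with current estimate
o=im[:,:,::-1].copy()
for P in fromj([[-.13,.21,.012],[-.13,-.21,.012],[0,.205,.032],[0,-.205,.032],[0,.1,.032],[-.039,.17,.032],[0,.17,.032],[-.039,-.17,.032],[-.0281,.0104,.032],[-.0408,-.0377,.032],[-.0716,-.0321,.032],[-.0601,.0172,.032]]):
    u=proj(cp,P)[0]; cv2.circle(o,tuple(int(round(v)) for v in u),2,(0,255,0),-1)
cv2.imwrite("pics/w3.png",cv2.resize(o[150:310,110:550],None,fx=1.8,fy=1.8,interpolation=cv2.INTER_CUBIC))
```

```text
board near corners [[-0.1295 -0.2076  0.012 ]
 [-0.1306  0.2108  0.012 ]]
```

View pics/w3.png

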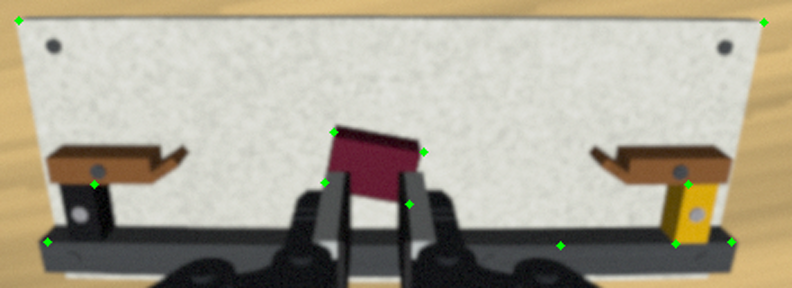

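```bash
python3 -m creep '[[[0,3.8,0.1],0,-0.7],[[0,3.8,0],0,-0.7],[[0,3.8,0],0,-0.7],[[0,3.0,0],0,-0.7],[[0,1.6,0],0,-0.7]]'; python3 -m creep '[[[1.0,0,0],0,-0.7],[[0.8,0,0],0,-0.7],[[0.5,0,0],0,-0.7]]'; python3 rel.py
python3 - <<'E'
from h import *
cv2.imwrite("pics/w4.png",optics.snapshot("wrist")[:,:,::-1])
E
```

```text
time: 3.67
tool_pos: [0.4631, -0.0022, 0.0193]
tcp_rot: [0.704, -0.704, 0.066, -0.064]
contact_force: [-0.2, -0.5, 1.1]
grip_width: 0.0129
time: 3.92
tool_pos: [0.4903, -0.008, 0.0232]
tcp_rot: [0.704, -0.704, 0.064, -0.068]
contact_force: [0.3, -0.4, 0.8]
grip_width: 0.0131
3.9167 jig [[-0.0842 -0.0071  0.0232]] ang [1.    0.001 0.004]
w 0.013117056151155384 [ 0.29 -0.41  0.75]
```

View pics/w4.png

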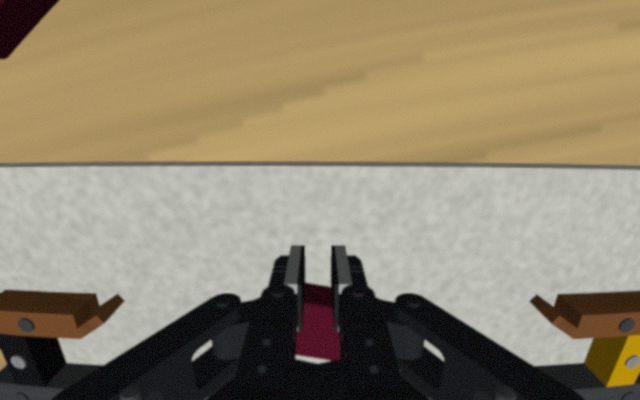

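```bash
python3 -m creep '[[[0,0,0],0,-0.7]]';python3 -m creep '[[[0,0,0],0,-0.7]]'; python3 rel.py
python3 - <<'E'
from h import *
for n,a in(("top",(280,170,110,70)),("scene",(220,140,130,100))):
    im=optics.snapshot(n);x,y,w,h=a
    cv2.imwrite(f"pics/{n}1.png",cv2.resize(im[y:y+h,x:x+w,::-1],None,fx=5,fy=5,interpolation=cv2.INTER_CUBIC))
E
```

```text
time: 4.05
tool_pos: [0.4892, -0.0083, 0.023]
tcp_rot: [0.704, -0.704, 0.065, -0.068]
contact_force: [0.3, 1.1, 0.0]
grip_width: 0.0131
time: 4.13
tool_pos: [0.4877, -0.0083, 0.0225]
tcp_rot: [0.704, -0.704, 0.066, -0.067]
contact_force: [0.3, -0.1, -0.1]
grip_width: 0.0127
4.1333 jig [[-0.0866 -0.0079  0.0225]] ang [ 1.    -0.     0.002]
w 0.01267713534640037 [ 0.31 -0.08 -0.05]
```

View pics/top1.png

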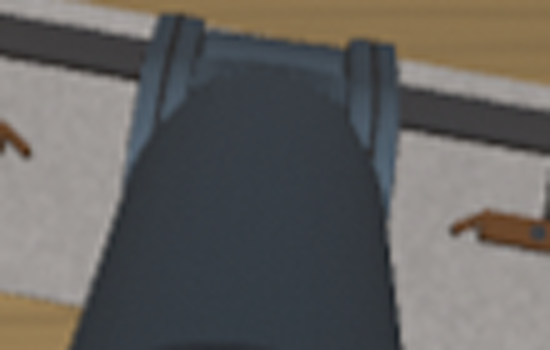

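View pics/scene1.png

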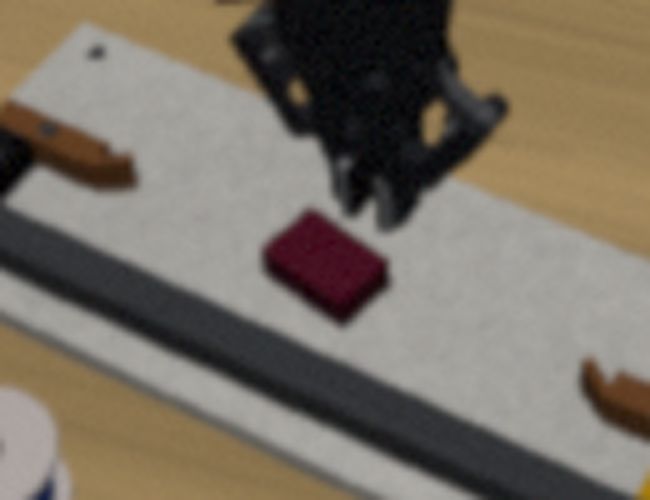

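```bash
python3 -m creep '[[[0,0.4,-0.3],0,-0.7],[[0.3,0,0],0,-0.7],[[0.4,0,0],0,-0.7],[[0.4,0,0],0,-0.7],[[0.4,0,0],0,-0.7]]'; python3 -m creep '[[[0.4,0,0],0,-0.7],[[0.4,0,0],0,-0.7],[[0.3,0,0],0,-0.7],[[0,0,0],0,-0.7]]'; python3 rel.py
python3 - <<'E'
from h import *
for n,a in(("scene",(220,140,130,100)),):
    im=optics.snapshot(n);x,y,w,h=a
    cv2.imwrite(f"pics/{n}2.png",cv2.resize(im[y:y+h,x:x+w,::-1],None,fx=5,fy=5,interpolation=cv2.INTER_CUBIC))
E
```

```text
time: 4.65
tool_pos: [0.5016, -0.0144, 0.0173]
tcp_rot: [-0.704, 0.704, -0.066, 0.066]
contact_force: [-0.2, -0.6, -0.9]
grip_width: 0.0128
time: 4.98
tool_pos: [0.5128, -0.0165, 0.0174]
tcp_rot: [0.704, -0.704, 0.066, -0.067]
contact_force: [0.6, -0.6, -0.0]
grip_width: 0.0128
4.9833 jig [[-0.0605 -0.0112  0.0174]] ang [ 1.    -0.001  0.001]
w 0.012815083831336943 [ 0.57 -0.56 -0.04]
```

View pics/scene2.png

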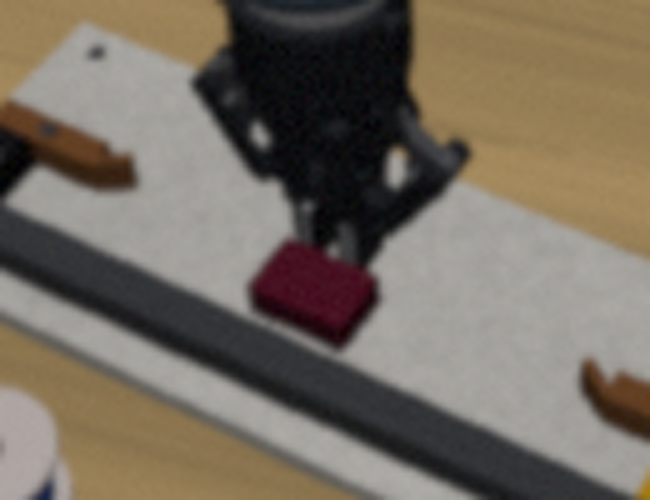

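The block has moved with the fingers and is nearly square, with about 15 mm to the fence. I'll keep pushing.

```bash
python3 -m creep '[[[0.35,0,0],0,-0.7],[[0.35,0,0],0,-0.7],[[0.3,0,0],0,-0.7],[[0.2,0,0],0,-0.7]]'; python3 rel.py; python3 -m creep '[[[0.1,0,0],0,-0.7],[[0.1,0,0],0,-0.7],[[0.1,0,0],0,-0.7]]'; python3 rel.py;python3 - <<'E'
from h import *
for n,a in(("scene",(220,140,130,100)),):
    im=optics.snapshot(n);x,y,w,h=a
    cv2.imwrite(f"pics/{n}3.png",cv2.resize(im[y:y+h,x:x+w,::-1],None,fx=5,fy=5,interpolation=cv2.INTER_CUBIC))
E
```

```text
time: 5.37
tool_pos: [0.5242, -0.0187, 0.0174]
tcp_rot: [-0.704, 0.704, -0.066, 0.066]
contact_force: [0.4, -0.6, -0.4]
grip_width: 0.0126
5.3667 jig [[-0.0489 -0.0113  0.0174]] ang [ 1. -0.  0.]
w 0.012647849943652204 [ 0.36 -0.63 -0.41]
time: 5.62
tool_pos: [0.5265, -0.0192, 0.0173]
tcp_rot: [-0.704, 0.704, -0.066, 0.066]
contact_force: [-0.1, 0.6, 0.1]
grip_width: 0.0129
5.6167 jig [[-0.0465 -0.0113  0.0173]] ang [ 1. -0. -0.]
w 0.01294066631525956 [-0.13  0.58  0.14]
```

View pics/scene3.png

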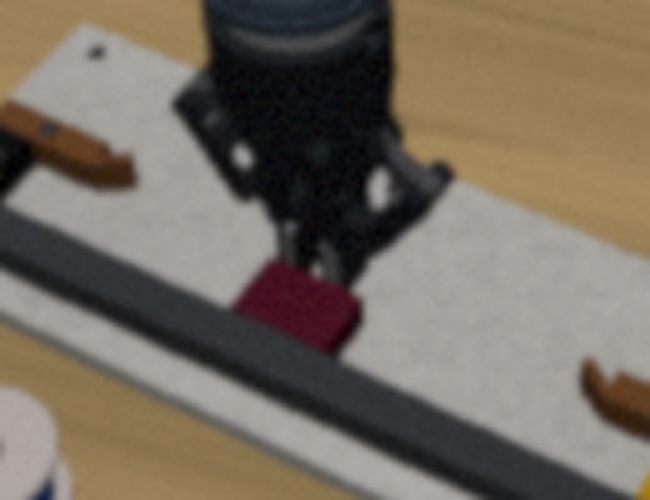

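Almost touching, with no fence force yet. I'll go on in 1 mm steps until a force builds.

```bash
python3 -m creep '[[[0.1,0,0],0,-0.7],[[0.1,0,0],0,-0.7]]'; python3 rel.py; python3 -m creep '[[[0.1,0,0],0,-0.7],[[0.1,0,0],0,-0.7]]'; python3 rel.py
```

```text
time: 5.83
tool_pos: [0.5275, -0.0193, 0.0171]
tcp_rot: [0.704, -0.704, 0.067, -0.065]
contact_force: [-4.4, 0.9, 3.8]
grip_width: 0.0131
5.8333 jig [[-0.0455 -0.0113  0.0171]] ang [ 1.    -0.    -0.002]
w 0.013083462269021882 [-4.36  0.93  3.82]
time: 6.0
tool_pos: [0.5274, -0.0194, 0.0168]
tcp_rot: [0.704, -0.704, 0.068, -0.064]
contact_force: [-8.5, 2.5, 6.5]
grip_width: 0.0131
6.0 jig [[-0.0455 -0.0114  0.0168]] ang [ 1.    -0.    -0.006]
w 0.013103490581826811 [-8.55  2.53  6.49]
```

The force built to 8.5 N with the position stopped at −0.0455, so the block is flat on the fence. Now I'll back off and look before going round to its −y end.

```bash
python3 -m creep '[[[-0.5,0,0],0,-0.7],[[-1,0,0],0,-0.7],[[-1.5,0,0],0,-1],[[-1.0,-2,-1],0,-1],[[0,-3,-3],0,-1]]'; python3 -m creep '[[[0,-2,-3],0,-1],[[0,0,0],0,-1]]'; python3 rel.py
python3 - <<'E'
from h import *
cv2.imwrite("pics/w5.png",optics.snapshot("wrist")[:,:,::-1])
for n,a in(("scene",(220,140,130,100)),):
    im=optics.snapshot(n);x,y,w,h=a
    cv2.imwrite(f"pics/{n}4.png",cv2.resize(im[y:y+h,x:x+w,::-1],None,fx=5,fy=5,interpolation=cv2.INTER_CUBIC))
E
```

```text
time: 6.42
tool_pos: [0.4801, -0.0465, 0.0651]
tcp_rot: [0.705, -0.703, 0.066, -0.061]
contact_force: [1.2, 0.4, 1.3]
grip_width: 0.0001
time: 6.58
tool_pos: [0.4791, -0.0872, 0.0904]
tcp_rot: [-0.703, 0.705, -0.066, 0.071]
contact_force: [-0.3, -0.9, 0.1]
grip_width: 0.0002
6.5833 jig [[-0.0804 -0.087   0.0904]] ang [ 1.    -0.008  0.007]
w 0.00015487800000788104 [-0.35 -0.93  0.09]
```

View pics/scene4.png

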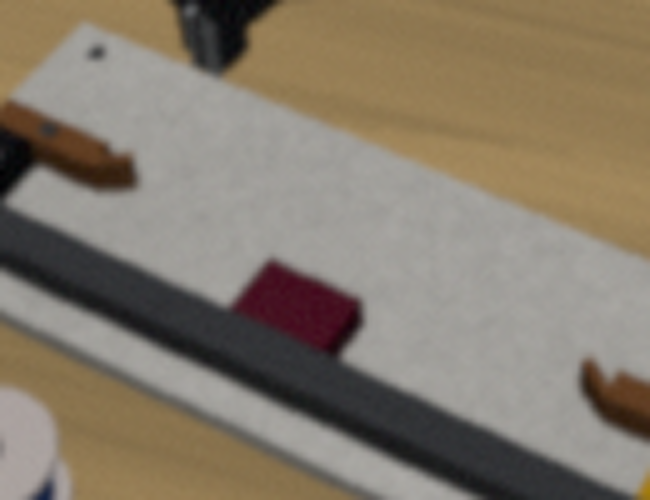

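View pics/w5.png

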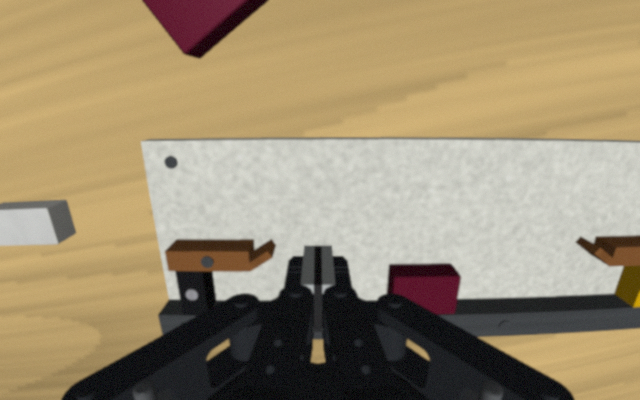

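Both views show the block flat along the fence. In the wrist view its near top edge runs from (390,265) to (457,265).

```bash
python3 -m creep '[[[0,0,0],0,-1]]'; python3 rel.py
python3 - <<'E'
from rel import *
s=env.sense();im=optics.snapshot("wrist");cp=campose('wrist',s)
cv2.imwrite("pics/w6.png",cv2.resize(im[230:330,220:640,::-1],None,fx=1.9,fy=1.9,interpolation=cv2.INTER_CUBIC))
for r in optics.silhouettes("wrist","blank")[:3]: print(r['conf'],r['rect'],toj(back(cp,[(r['rect'][0]-r['rect'][2]/2,r['rect'][1]-10),(r['rect'][0]+r['rect'][2]/2,r['rect'][1]-10)],.032)).round(4))
E
```

```text
time: 6.77
tool_pos: [0.478, -0.0798, 0.0865]
tcp_rot: [0.704, -0.704, 0.066, -0.066]
contact_force: [-0.7, -0.1, 0.5]
grip_width: 0.0
6.7667 jig [[-0.0828 -0.08    0.0865]] ang [1. 0. 0.]
w 1.9436297400001064e-05 [-0.67 -0.13  0.48]
0.97 [414.2, 293.9, 74.6, 44.9] [[-0.0344 -0.0375  0.032 ]
 [-0.0339  0.0167  0.032 ]]
0.91 [193.9, 31.5, 138.2, 61.4] [[-0.2045 -0.1903  0.032 ]
 [-0.2024 -0.1107  0.032 ]]
```

View pics/w6.png

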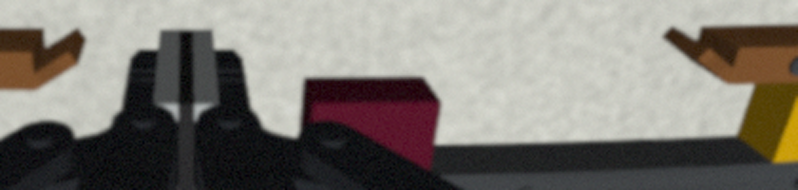

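```bash
python3 -m creep '[[[2.5,0,0],0,-1],[[2.5,0,0],0,-1],[[1.4,1,0],0,-1],[[0,2.5,0],0,-1],[[0,2.0,0],0,-1]]'; python3 -m creep '[[[0,1.2,0],0,-1],[[0,0,0],0,-1],[[0,0,0],0,-1]]'; python3 rel.py
python3 - <<'E'
from h import *
for n,a in(("scene",(200,140,130,100)),):
    im=optics.snapshot(n);x,y,w,h=a
    cv2.imwrite(f"pics/{n}5.png",cv2.resize(im[y:y+h,x:x+w,::-1],None,fx=5,fy=5,interpolation=cv2.INTER_CUBIC))
E
```

```text
time: 7.28
tool_pos: [0.5421, -0.0914, 0.0302]
tcp_rot: [0.704, -0.704, 0.065, -0.066]
contact_force: [-0.7, 0.5, -0.3]
grip_width: 0.0003
time: 7.53
tool_pos: [0.5404, -0.092, 0.0191]
tcp_rot: [0.704, -0.704, 0.067, -0.065]
contact_force: [-0.0, 0.9, 1.2]
grip_width: -0.0003
7.5333 jig [[-0.0192 -0.0803  0.0191]] ang [ 1.     0.    -0.002]
w -0.0002690255871353297 [-0.    0.89  1.21]
```

View pics/scene5.png

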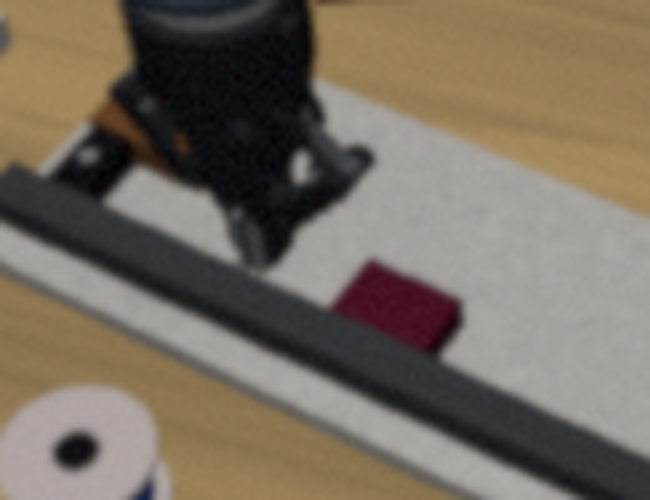

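The fingertips are down beside the fence, behind the block's −y end. Slide now.

```bash
python3 -m creep '[[[0,0.1,1.0],0,-1],[[0,0,0.8],0,-1],[[0,0,0.5],0,-1],[[0,0,0.4],0,-1],[[0,0,0.3],0,-1]]'; python3 -m creep '[[[0,0,0.3],0,-1],[[0,0,0.3],0,-1],[[0,0,0.4],0,-1],[[0.02,0,0.4],0,-1],[[0.02,0,0.4],0,-1]]';python3 rel.py; python3 -m creep '[[[0.02,0,0.4],0,-1],[[0,0,0.4],0,-1],[[0,0,0.4],0,-1],[[0,0,0.4],0,-1],[[0,0,0.2],0,-1]]';python3 rel.py;  python3 - <<'E'
from h import *
for n,a in(("scene",(230,150,130,100)),):
    im=optics.snapshot(n);x,y,w,h=a
    cv2.imwrite(f"pics/{n}6.png",cv2.resize(im[y:y+h,x:x+w,::-1],None,fx=5,fy=5,interpolation=cv2.INTER_CUBIC))
cv2.imwrite("pics/w7.png",optics.snapshot("wrist")[:,:,::-1])
E
```

```text
time: 8.0
tool_pos: [0.5471, -0.062, 0.0192]
tcp_rot: [0.704, -0.704, 0.066, -0.066]
contact_force: [0.4, -0.4, -1.0]
grip_width: 0.0
time: 8.42
tool_pos: [0.5504, -0.0453, 0.0187]
tcp_rot: [-0.704, 0.704, -0.066, 0.066]
contact_force: [-0.5, 0.2, -0.2]
grip_width: -0.0001
8.4167 jig [[-0.0182 -0.0326  0.0187]] ang [ 1.    -0.001 -0.   ]
w -9.195552889679563e-05 [-0.51  0.25 -0.22]
time: 8.83
tool_pos: [0.5542, -0.027, 0.0188]
tcp_rot: [0.704, -0.704, 0.066, -0.066]
contact_force: [0.1, 0.3, -0.5]
grip_width: 0.0003
8.8333 jig [[-0.0179 -0.0138  0.0188]] ang [1. 0. 0.]
w 0.00033067618950170715 [ 0.13  0.29 -0.45]
```

View pics/scene6.png

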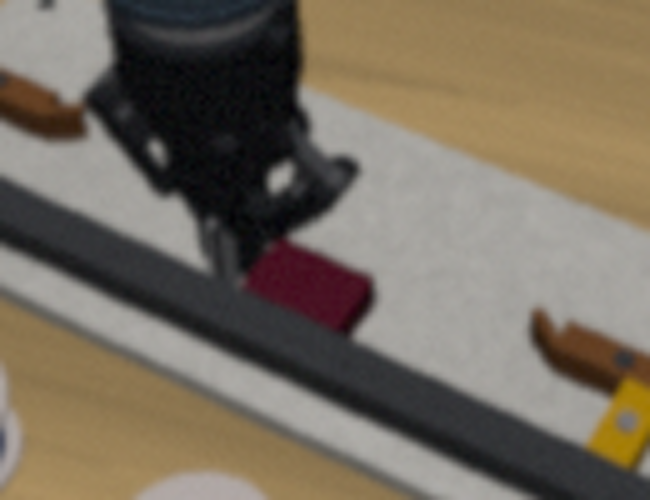

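View pics/w7.png

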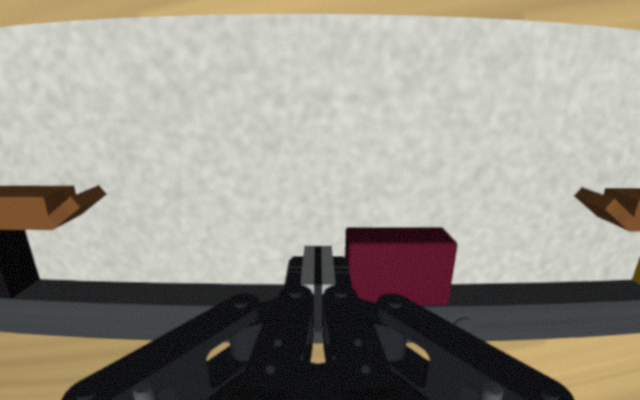

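The block is moving with the fingers and stays square against the fence. In the wrist view its near edge is level from 346 to 456. I'll continue.

```bash
python3 -m creep '[[[0.0,0,0.4],0,-1],[[0,0,0.5],0,-1],[[0,0,0.5],0,-1],[[0,0,0.5],0,-1],[[0,0,0.5],0,-1]]'; python3 -m creep '[[[0.02,0,0.5],0,-1],[[0,0,0.5],0,-1],[[0,0,0.5],0,-1],[[0,0,0.5],0,-1],[[0,0,0.3],0,-1]]'; python3 rel.py;  python3 - <<'E'
from rel import *
s=env.sense();im=optics.snapshot("wrist");cp=campose('wrist',s)
for r in optics.silhouettes("wrist","blank")[:1]: print(r['conf'],r['rect'],toj(back(cp,[(r['rect'][0]-r['rect'][2]/2,r['rect'][1]),(r['rect'][0]+r['rect'][2]/2,r['rect'][1])],.032)).round(4))
cv2.imwrite("pics/w8.png",im[:,:,::-1])
E
```

```text
time: 9.35
tool_pos: [0.5586, -0.0036, 0.0188]
tcp_rot: [0.704, -0.704, 0.066, -0.066]
contact_force: [-0.3, 0.2, 0.5]
grip_width: 0.0005
time: 9.77
tool_pos: [0.5631, 0.0192, 0.0187]
tcp_rot: [0.704, -0.704, 0.066, -0.066]
contact_force: [-0.1, -0.2, -0.4]
grip_width: 0.0001
9.7667 jig [[-0.0177  0.0332  0.0187]] ang [ 1.  0. -0.]
w 0.0001035759698614512 [-0.12 -0.19 -0.45]
0.55 [397.9, 265.8, 112.7, 75.6] [[-0.0227  0.0442  0.032 ]
 [-0.0224  0.0965  0.032 ]]
```

View pics/w8.png

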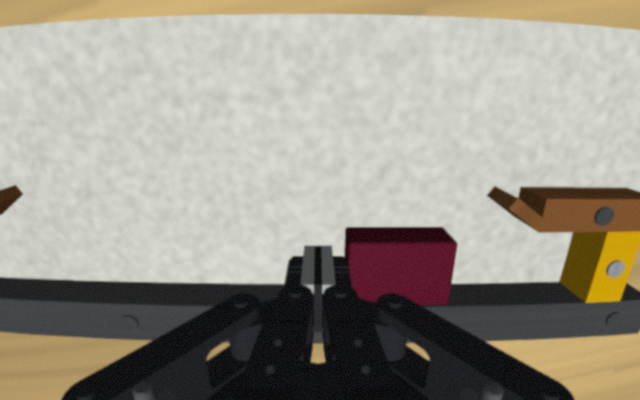

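```bash
python3 -m creep '[[[0.0,0,0.4],0,-1],[[0,0,0.5],0,-1],[[0,0,0.5],0,-1],[[0,0,0.5],0,-1],[[0,0,0.4],0,-1]]'; python3 -m creep '[[[0.02,0,0.4],0,-1],[[0,0,0.4],0,-1],[[0,0,0.4],0,-1],[[0,0,0.4],0,-1],[[0,0,0.4],0,-1]]'; python3 rel.py; python3 -m creep '[[[0.02,0,0.4],0,-1],[[0,0,0.4],0,-1],[[0,0,0.4],0,-1],[[0,0,0.3],0,-1],[[0,0,0.2],0,-1]]'; python3 rel.py;  python3 - <<'E'
from rel import *
s=env.sense();im=optics.snapshot("wrist");cp=campose('wrist',s)
for r in optics.silhouettes("wrist","blank")[:1]: print(r['conf'],r['rect'],toj(back(cp,[(r['rect'][0]-r['rect'][2]/2,r['rect'][1]),(r['rect'][0]+r['rect'][2]/2,r['rect'][1])],.032)).round(4))
cv2.imwrite("pics/w9.png",im[:,:,::-1])
E
```

```text
time: 10.28
tool_pos: [0.5674, 0.0418, 0.0188]
tcp_rot: [0.704, -0.704, 0.066, -0.066]
contact_force: [0.6, -0.5, -0.3]
grip_width: -0.0005
time: 10.7
tool_pos: [0.5712, 0.0608, 0.0188]
tcp_rot: [-0.704, 0.704, -0.066, 0.066]
contact_force: [-0.1, 0.1, 0.2]
grip_width: -0.0
10.7 jig [[-0.0174  0.0756  0.0188]] ang [ 1. -0. -0.]
w -1.04238334067493e-05 [-0.09  0.1   0.25]
time: 11.12
tool_pos: [0.5747, 0.0777, 0.0188]
tcp_rot: [0.704, -0.704, 0.066, -0.066]
contact_force: [0.3, 0.3, -0.4]
grip_width: 0.0002
11.1167 jig [[-0.0172  0.0929  0.0188]] ang [ 1. -0.  0.]
w 0.00020512457098580816 [ 0.25  0.32 -0.38]
0.74 [399.7, 266.0, 115.6, 79.4] [[-0.0221  0.104   0.032 ]
 [-0.0218  0.1578  0.032 ]]
```

View pics/w9.png

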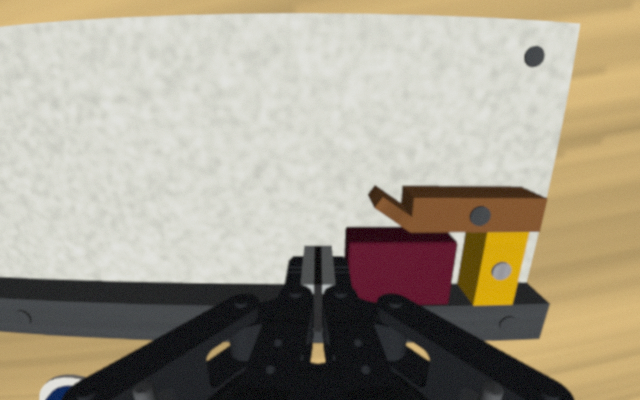

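The block has entered the pocket, with roughly 13 mm left to the stop.

```bash
python3 -m creep '[[[0.0,0,0.3],0,-1],[[0,0,0.3],0,-1],[[0,0,0.2],0,-1],[[0,0,0.15],0,-1],[[0,0,0.1],0,-1]]'; python3 rel.py; python3 -m creep '[[[0,0,0.1],0,-1],[[0,0,0.1],0,-1]]'; python3 rel.py
```

```text
time: 11.63
tool_pos: [0.5766, 0.0877, 0.0188]
tcp_rot: [0.704, -0.704, 0.066, -0.066]
contact_force: [-0.2, 0.1, 0.2]
grip_width: 0.0
11.6333 jig [[-0.0172  0.103   0.0188]] ang [ 1. -0.  0.]
w 1.7123391987394792e-05 [-0.15  0.05  0.17]
time: 11.8
tool_pos: [0.5769, 0.0893, 0.0188]
tcp_rot: [-0.704, 0.704, -0.066, 0.066]
contact_force: [0.2, -0.0, 0.5]
grip_width: 0.0003
11.8 jig [[-0.0172  0.1047  0.0188]] ang [ 1.    -0.001  0.   ]
w 0.0002593273537332314 [ 0.22 -0.01  0.53]
```

```bash
for i in 1; do :; done; python3 -m creep '[[[0,0,0.1],0,-1],[[0,0,0.1],0,-1]]'; python3 rel.py; python3 -m creep '[[[0,0,0.1],0,-1],[[0,0,0],0,-1]]'; python3 rel.py
python3 - <<'E'
from h import *
cv2.imwrite("pics/w10.png",optics.snapshot("wrist")[200:330,280:600,::-1].repeat(2,0).repeat(2,1))
E
```

```text
time: 11.97
tool_pos: [0.5769, 0.09, 0.0187]
tcp_rot: [-0.703, 0.705, -0.067, 0.066]
contact_force: [-2.2, -5.5, 1.9]
grip_width: -0.0
11.9667 jig [[-0.0173  0.1053  0.0187]] ang [ 1.    -0.001 -0.001]
w -4.489107921213869e-05 [-2.24 -5.52  1.87]
time: 12.13
tool_pos: [0.5769, 0.09, 0.0187]
tcp_rot: [-0.703, 0.705, -0.067, 0.066]
contact_force: [-2.9, -6.0, 2.3]
grip_width: -0.0001
12.1333 jig [[-0.0173  0.1053  0.0187]] ang [ 1.    -0.002 -0.001]
w -8.10504781333517e-05 [-2.92 -6.    2.31]
```

View pics/w10.png

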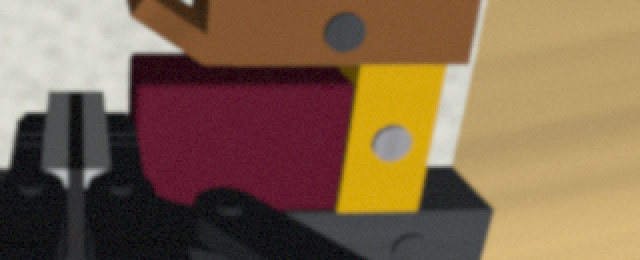

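The stop is reached: about 6 N, with the position stalled at y=0.1053. I'll back straight off and check the fit.

```bash
python3 -m creep '[[[0,0,-0.4],0,-1],[[0,0,-0.8],0,-1],[[0,0,-1.5],0,-1],[[0,-2,-1.5],0,-1],[[0,-3.5,-1],0,-1]]'; python3 -m creep '[[[-2,-3,-1],0,-1],[[-3,-1,-2],0,-1],[[-3,0,0],0,-1],[[0,0,0],0,-1],[[0,0,0],0,-1]]'; python3 rel.py
python3 - <<'E'
from rel import *
s=env.sense();im=optics.snapshot("wrist");cp=campose('wrist',s)
cv2.imwrite("pics/w11.png",im[:,:,::-1])
im=optics.snapshot("scene");x,y,w,h=(300,170,110,90)
cv2.imwrite(f"pics/s11.png",cv2.resize(im[y:y+h,x:x+w,::-1],None,fx=6,fy=6,interpolation=cv2.INTER_CUBIC))
im=optics.snapshot("top");x,y,w,h=(245,155,100,75)
cv2.imwrite(f"pics/t11.png",cv2.resize(im[y:y+h,x:x+w,::-1],None,fx=7,fy=7,interpolation=cv2.INTER_CUBIC))
E
```

```text
time: 12.6
tool_pos: [0.5645, 0.0394, 0.0713]
tcp_rot: [-0.703, 0.705, -0.069, 0.064]
contact_force: [0.7, -0.2, 0.1]
grip_width: -0.0002
time: 13.02
tool_pos: [0.4823, 0.027, 0.1141]
tcp_rot: [0.704, -0.704, 0.066, -0.066]
contact_force: [0.8, -0.4, -0.8]
grip_width: -0.0001
13.0167 jig [[-0.0986  0.0258  0.1141]] ang [ 1. -0. -0.]
w -6.292016309049733e-05 [ 0.79 -0.43 -0.77]
```

View pics/w11.png

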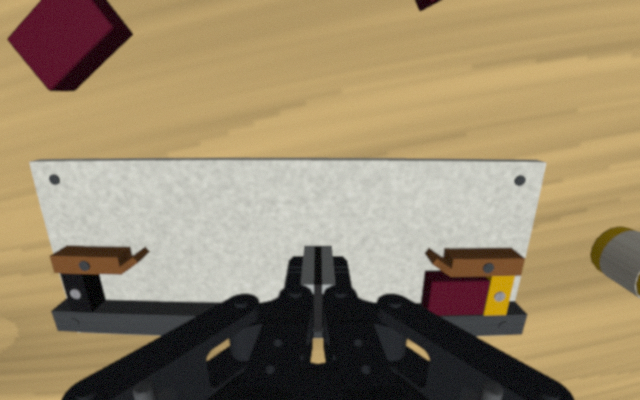

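View pics/s11.png

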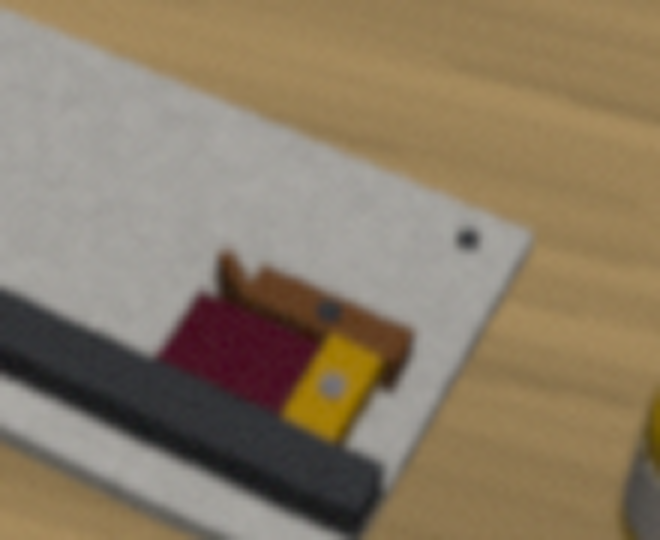

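View pics/t11.png

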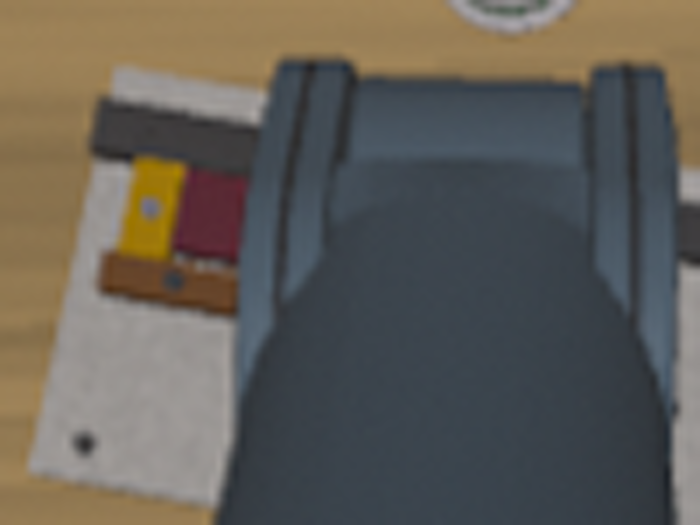

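Scene and top views show the block against the stop, with a white gap on the cheek side only. To check squareness and the fence gap, I'll take a look from overhead with the wrist camera.

```bash
python3 -m creep '[[[2.5,-0.6,1.9],0,-1],[[2.5,-0.6,1.9],0,-1],[[2.5,-0.6,1.9],0,-1],[[2.5,-0.6,1.9],0,-1],[[2.5,0,1.9],0,-1]]'; python3 -m creep '[[[0,0,0],0,-1],[[0,0,0],0,-1],[[0,0,0],0,-1]]'; python3 rel.py
python3 - <<'E'
from rel import *
s=env.sense();im=optics.snapshot("wrist");cp=campose('wrist',s)
print(proj(cp,fromj([[-.017,.145,.032],[0,.12,.032],[0,.17,.032],[-.034,.12,.032],[-.034,.17,.032]])).round(1))
cv2.imwrite("pics/w12.png",im[:,:,::-1])
cv2.imwrite("pics/w12z.png",cv2.resize(im[100:250,240:440,::-1],None,fx=4,fy=4,interpolation=cv2.INTER_CUBIC))
E
```

```text
time: 13.58
tool_pos: [0.627, 0.0977, 0.1386]
tcp_rot: [0.704, -0.704, 0.065, -0.067]
contact_force: [1.4, -0.8, 1.5]
grip_width: 0.0001
time: 13.83
tool_pos: [0.6238, 0.0962, 0.1369]
tcp_rot: [-0.704, 0.704, -0.067, 0.066]
contact_force: [-0.0, -0.0, -0.5]
grip_width: -0.0001
13.8333 jig [[0.0276 0.1201 0.1369]] ang [ 1.    -0.001 -0.001]
w -7.205560260101003e-05 [-0.03 -0.05 -0.5 ]
[[350.1 142.9]
 [317.6 164.5]
 [381.1 164.7]
 [317.7 120.3]
 [383.6 120.6]]
```

View pics/w12.png

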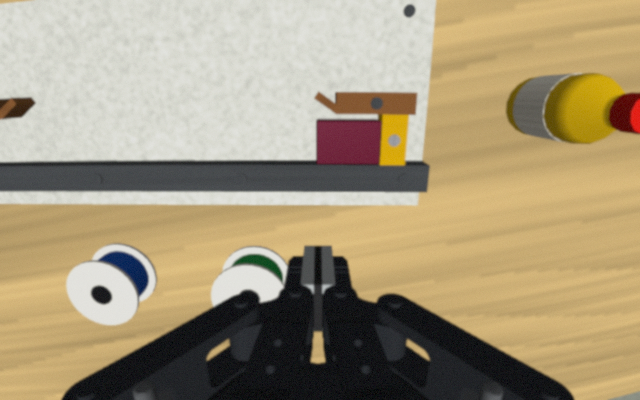

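View pics/w12z.png

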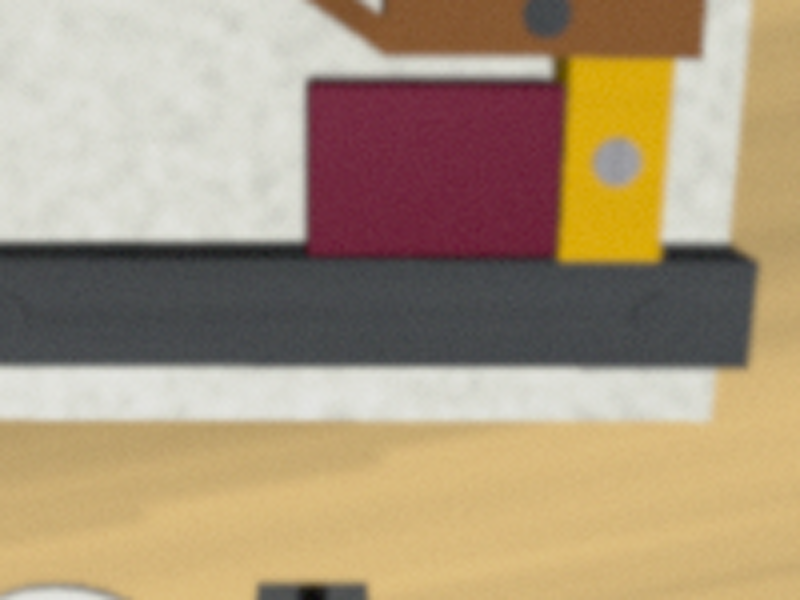

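The block is square to the stop. However, its edge meets the fence about 1 px short of where the yellow stop does, so there may be a ~1 mm fence gap. I'll measure the edge profiles.

Run:
```python
from rel import *
im=optics.snapshot("wrist").astype(float)
for a,b in((320,326),(340,350),(370,376),(382,388),(398,404)):
    print(a,[tuple(im[r,a:b].mean(0).round().astype(int)) for r in range(158,170)])
print('stop-block seam row 140', [tuple(im[135:150,c].mean(0).round().astype(int)) for c in range(374,386)])
```

```text
320 [(np.int64(111), np.int64(37), np.int64(58)), (np.int64(112), np.int64(40), np.int64(60)), (np.int64(110), np.int64(36), np.int64(57)), (np.int64(110), np.int64(38), np.int64(60)), (np.int64(108), np.int64(37), np.int64(58)), (np.int64(98), np.int64(35), np.int64(51)), (np.int64(78), np.int64(36), np.int64(48)), (np.int64(64), np.int64(52), np.int64(56)), (np.int64(64), np.int64(64), np.int64(68)), (np.int64(68), np.int64(71), np.int64(73)), (np.int64(68), np.int64(71), np.int64(72)), (np.int64(69), np.int64(72), np.int64(73))]
340 [(np.int64(109), np.int64(36), np.int64(58)), (np.int64(110), np.int64(36), np.int64(58)), (np.int64(110), np.int64(36), np.int64(59)), (np.int64(109), np.int64(35), np.int64(57)), (np.int64(108), np.int64(36), np.int64(57)), (np.int64(98), np.int64(33), np.int64(52)), (np.int64(80), np.int64(38), np.int64(49)), (np.int64(63), np.int64(53), np.int64(56)), (np.int64(65), np.int64(67), np.int64(68)), (np.int64(68), np.int64(70), np.int64(73)), (np.int64(69), np.int64(72), np.int64(75)), (np.int64(69), np.int64(72), np.int64(75))]
370 [(np.int64(110), np.
[... 1478 characters left out ...]
(np.int64(86), np.int64(82), np.int64(73)), (np.int64(73), np.int64(75), np.int64(76)), (np.int64(72), np.int64(75), np.int64(78))]
stop-block seam row 140 [(np.int64(111), np.int64(37), np.int64(60)), (np.int64(111), np.int64(38), np.int64(60)), (np.int64(111), np.int64(38), np.int64(59)), (np.int64(111), np.int64(37), np.int64(60)), (np.int64(110), np.int64(39), np.int64(59)), (np.int64(110), np.int64(45), np.int64(55)), (np.int64(122), np.int64(73), np.int64(44)), (np.int64(159), np.int64(118), np.int64(27)), (np.int64(197), np.int64(154), np.int64(15)), (np.int64(214), np.int64(167), np.int64(13)), (np.int64(216), np.int64(169), np.int64(8)), (np.int64(217), np.int64(171), np.int64(13))]
```

Run:
```python
import cv2,numpy as np
for f,a,b,rows in(("w5",440,452,range(305,320)),("w7",420,440,range(297,311)),("w9",420,440,range(297,311))):
    im=cv2.imread(f"pics/{f}.png")[:,:,::-1].astype(float)
    print(f,[im[r,a:b].mean(0).round().astype(int).tolist() for r in rows])
```

```text
w5 [[92, 23, 43], [91, 22, 43], [90, 21, 42], [92, 24, 43], [90, 22, 42], [90, 20, 41], [91, 21, 43], [89, 23, 43], [80, 28, 42], [64, 42, 47], [60, 57, 60], [61, 63, 66], [60, 62, 64], [53, 55, 58], [47, 50, 51]]
w7 [[92, 22, 42], [91, 20, 42], [92, 23, 44], [92, 22, 43], [91, 22, 43], [91, 21, 43], [88, 22, 42], [78, 24, 40], [63, 33, 41], [50, 42, 45], [50, 50, 53], [51, 53, 55], [47, 50, 53], [44, 46, 49]]
w9 [[98, 24, 46], [97, 23, 46], [97, 24, 46], [97, 24, 46], [98, 25, 47], [95, 24, 46], [88, 24, 43], [73, 28, 41], [57, 39, 45], [55, 52, 56], [56, 58, 60], [54, 56, 59], [50, 52, 54], [46, 49, 51]]
```

Even when pressed with 8.5 N (w5), the block showed a similar dark seam, so any real gap is about 0.3 mm or less. Last, a check on the bystanders, then hand in.

Run:
```python
from h import *
n="scene"; im=optics.snapshot(n); cp=campose(n); cv2.imwrite("pics/end.png",im[:,:,::-1])
for q in("glue","offcut","blue_spool","green_spool"):
    for r in optics.silhouettes(n,q)[:1]: print(q,round(r['conf'],2),np.round(r['rect']))
print(env.sense()['contact_force'].round(1),env.sense()['time'])
```

```text
glue 0.67 [416. 244.  26.  46.]
offcut 0.79 [189. 144.  23.  16.]
blue_spool 0.61 [216. 236.  37.  38.]
green_spool 0.58 [272. 262.  34.  39.]
[-0.5  0.4 -0.4] 14.1833
```

View pics/end.png

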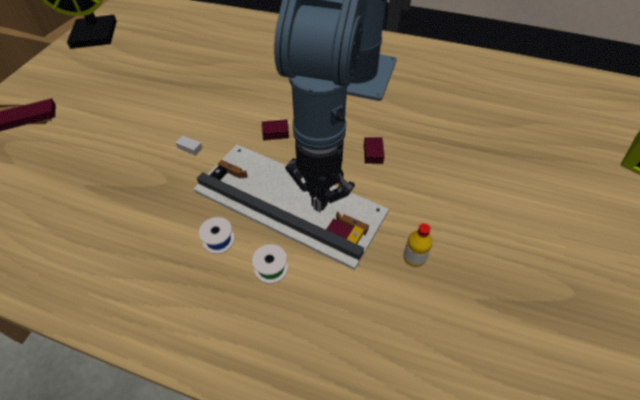

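The spools (216,234) and (270,262), bottle (418,246) and offcut (189,145) are where they started. The block is in the yellow-stop pocket at about (341,230), and the hand is clear above it.

```bash
python3 -c "
from bench import env
print(env.finish_job())"
```

```text
the job is handed in; nothing more can be done
None
```

The block is in the pocket with the yellow stop, lying against both the fence and the stop, and the job is handed in at about 14.2 s of the 51 s allowed.

- **Push to the fence:** I used the small dark purple block on the jig and pushed it sideways with two fingertips in the open stretch. At the fence it stalled with about 8.5 N.
- **Slide to the stop:** With closed fingertips on its end I slid it along the fence into the pocket. There it stalled with about 6 N, and I backed the hand straight off, up and clear.
- **Final fit:** From overhead the block is square, touches the stop, and shows clearance only on the cheek side.
- **Fence seam:** A thin dark line at the fence looked at first like a gap of 0.5–1 mm. A similar line showed right after the block had been pressed hard on the fence, so I judged any real gap to be about 0.3 mm or less and left it.
- **Bystanders:** The spools, bottle and offcut show at the same places as at the start, within the 2–3 pixel scatter of the detections. At hand-in the hand was about 0.13 m above the jig, with no contact force beyond sensor noise.

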